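# Load the cooks' sauce rack from the refill tray in reverse order

### The job

Move the four squeeze bottles from their drip cups on the steel refill tray into the wooden service rack in the reverse order, so that the cooks, who reach for it from the other side of the counter, find the same row from left to right: the bottle that stands leftmost on the tray, as seen from the robot, goes into the rightmost pocket, the next one into the pocket beside it, and so on along the row. Seat every bottle upright on the rack's floor, set it down gently without dropping it, and leave the bell, the can and the hand gel where they stand.

Things in the scene. Friction and masses are not known exactly. Their poses are not given: they have to be found in the camera images.
- bottle_red: loose red plastic squeeze bottle, upright and round: straight side 45 mm in diameter up to 80 mm above its underside, shoulder and ribbed screw cap (36 mm in diameter) up to 103 mm, thin nozzle to 114 mm; about 0.15 kg. Origin: centre of its underside, z up its axis. Grip the straight side near its top, 60 to 78 mm up. It starts in the drip cup of its own colour
- bottle_yellow: loose yellow plastic squeeze bottle, upright and round: straight side 45 mm in diameter up to 80 mm above its underside, shoulder and ribbed screw cap (36 mm in diameter) up to 103 mm, thin nozzle to 114 mm; about 0.15 kg. Origin: centre of its underside, z up its axis. Grip the straight side near its top, 60 to 78 mm up. It starts in the drip cup of its own colour
- bottle_green: loose green plastic squeeze bottle, upright and round: straight side 45 mm in diameter up to 80 mm above its underside, shoulder and ribbed screw cap (36 mm in diameter) up to 103 mm, thin nozzle to 114 mm; about 0.15 kg. Origin: centre of its underside, z up its axis. Grip the straight side near its top, 60 to 78 mm up. It starts in the drip cup of its own colour
- bottle_white: loose white plastic squeeze bottle, upright and round: straight side 45 mm in diameter up to 80 mm above its underside, shoulder and ribbed screw cap (36 mm in diameter) up to 103 mm, thin nozzle to 114 mm; about 0.15 kg. Origin: centre of its underside, z up its axis. Grip the straight side near its top, 60 to 78 mm up. It starts in the drip cup of its own colour
- cup_red: fixed open red drip cup on the refill tray, 69 mm across at the rim, 60 mm at the foot, 28 mm high, inside floor 3 mm above its underside. Origin: centre of its underside. It stays on the tray and shows where along the row the bottle of its colour stood
- cup_yellow: fixed open yellow drip cup on the refill tray, 69 mm across at the rim, 60 mm at the foot, 28 mm high, inside floor 3 mm above its underside. Origin: centre of its underside. It stays on the tray and shows where along the row the bottle of its colour stood
- cup_green: fixed open green drip cup on the refill tray, 69 mm across at the rim, 60 mm at the foot, 28 mm high, inside floor 3 mm above its underside. Origin: centre of its underside. It stays on the tray and shows where along the row the bottle of its colour stood
- cup_white: fixed open white drip cup on the refill tray, 69 mm across at the rim, 60 mm at the foot, 28 mm high, inside floor 3 mm above its underside. Origin: centre of its underside. It stays on the tray and shows where along the row the bottle of its colour stood
- refill_tray: fixed shallow stainless tray, 92 x 330 mm, rim 15 mm high, left or right of the service rack, with the four drip cups in a row, 78 mm apart, in any order. Origin: on the counter under its middle; x across the row, away from the robot; y along the row, to the robot's left (turned up to 0.3 rad). Cups stand 5 mm above the counter, bottles in them 8 mm
- service_rack: fixed wooden rack, 98 x 360 mm, 58 mm high: four pockets in a row, 62 mm holes in a steel plate (top 48 mm above the counter) over a wooden floor 14 mm above the counter. Origin: on the counter under the row's middle; x across the row, away from the robot; y along it, to the robot's left (turned up to 0.3 rad). Pocket centres: x = 0, y = +117, +39, -39, -117 mm
- call_bell: bystander standing behind the work: service bell: chrome dome on a black foot, 82 mm across, 67 mm high. Origin: centre of its underside
- drink_can: bystander standing behind the work: drink can, 66 mm across, 115 mm high. Origin: centre of its underside
- sanitiser: bystander standing behind the work: pump bottle of hand gel, 69 x 62 mm, 167 mm high. Origin: centre of its underside
Things that resemble listed ones, but are neither listed nor needed, are in the scene too. What is shaped like the bottle_red but blue is not meant. Leave any pink look-alike of the bottle_yellow alone.

How it is judged:
By the outcome, as a careful person would: the job done as asked, in the order asked, and still so for the second after the job is handed in, with the robot touching nothing.
It also fails if it takes over 104 s, if anything falls off the work surface, if the arm or the gripper's body presses on something with over 40 N, if the wrist force passes 120 N, or if a joint passes its speed limit or range.

### The arm

A 6-joint arm with a two-finger parallel gripper is mounted at the origin on a cart in front of the work surface, level with it; the furniture and walls round the work are solid. World frame = base frame: x ahead of the robot, y to its left, z up, the work surface at z = 0. Lengths are in m, angles in rad, forces in N, time in s.
With the tool pointing down it reaches from about 0.275 to 0.875 m from the base axis. Payload 12.5 kg.
Tool frame: the origin (TCP) lies midway between the tips of the shut fingers; the grasp point (between the pads) lies 19 mm behind it; z points along the fingers, y is the line along which they close (so a half turn about z gives the same grasp; the last joint's range is limited). The gripper opens to 85 mm and grips with 20 to 120 N. Pads are 22 mm wide; open, the fingers measure 114 mm over their backs; the gripper's body (76 mm by 85 mm) begins 54 mm behind the grasp point. The pads swing forward as they close: fully open they stand 13 mm farther back than shut.
Start: joints at [1.219, 0.351, 1.652, -0, 1.139, -0.085], TCP at [0.145, 0.531, 0.196] pointing down, gripper open.
Joint ranges: [-2.75, 2.75], [-0.79, 2.1], [0.01, 2.65], [-1.57, 4.71], [0.07, 3.14], [-2.87, 2.87]. Speed limits (rad/s): [2.22, 2.22, 2.79, 3.14, 3.14, 3.14].

### API

Orientations are given as [roll, pitch, yaw] about the fixed x, y, z axes, in that order (R = Rz(yaw) Ry(pitch) Rx(roll)).
In Python, from rig import env gives the robot as it stands.
- The arm moves only by the tool step_arm, never from a script. Its argument "deltas" is a list that holds one entry, the list of rows, each a list of 7 numbers: the shift along the tool's x, y, z normalised to -1 to 1, where 1 is 0.4 m, then the turn, a rotation vector about the tool's x, y, z normalised to -1 to 1, where 1 is 0.5 rad, then the gripper command: -1 is shut, 1 is fully open, values between are in proportion. A call has 1 to 10 rows; each row is the pose to reach, as a shift and turn from the pose commanded when the call began, along the tool's axes at that moment; what a row does not reach only later rows make up. A row lasts 1/10 s, in which the tool goes at most 50 mm and 8.59 degrees, less where a joint would pass 70% of its speed; a pose out of reach is approached as far as the arm can. A call with a number of a shift or a turn outside -1 to 1 is refused whole. A call with a gripper value outside its range is refused whole. The fingers move at their own pace and stop on an object; "newtons" is the grip in N (left out, the last holds). Time passes only in rows, so rows that repeat a pose let the fingers close. It gives the time, the measured TCP pose, the force, the opening and the grip force at its end, in the units of the state.
- env.observe(): the state, without advancing time (a new reading comes with each control period).
- env.camera(name): name is "scene" or "top" or "wrist"; returns the picture (384x512x3 uint8, red, green, blue); there is no depth.
- env.calibration(name): a dict with "mtx" (3x3 intrinsics, pixels), "dist" ([k1, k2, p1, p2, k3] as OpenCV has them; the pictures are not rectified), "R" (3x3) and "t" (3): a world point X has camera coordinates R X + t. Camera axes: x right, y down, z forward; pixel columns grow to the right and rows downward; lengths in m; the calibration is good to about 2 mm. A picture is of the moment at which its call begins: read the wrist's pose just before it. calibration takes no time and is no camera call; for the wrist camera it gives the pose at the moment of the call.
- env.sign_off(): hands the job in; it is judged then, once.
The state is a dict: "time_s": time; "joints": joint angles; "joint_vel": joint speeds; "joint_torque": joint torques, N m; "eef_pos": TCP position; "orientation": TCP orientation; "contact_force": force on the tool from outside, world axes, zero at the start; "ft_torque": the same for the moment, N m; "gripper_width": finger opening in m; "grasp_force": force on a finger pad.
Only numpy, scipy, OpenCV 4.12 (cv2) and the standard library are available. Lean on these libraries where they do the work, as an engineer would, in place of code of your own. Each camera call takes 0.05 s, during which the arm holds its last target. There are 200 camera calls.

## Working session

There is one attempt and no reset: what is moved stays moved. The work goes in short steps, Python scripts to look and compute and a tool call to move; the robot and the scene stay as the last step left them, time stands still between calls to the robot, and variables do not carry over. Pictures are saved under pics/ and viewed, at most 14 in all, crops included, and the job is handed in when it is done.

Besides the shell and the picture viewer there is one more tool, called after "Request:" as name(argument=value, ...) on one line, values as JSON. step_arm: Moves the arm, as the interface text tells. Its arguments: {"type":"object","properties":{"deltas":{"type":"array","items":{"type":"array","items":{"type":"array","items":{"type":"number"}}}},"newtons":{"type":"number"}},"required":["deltas"]}

```bash
mkdir -p pics; python3 - <<'E'
from rig import env
import cv2
s=env.observe();print(s['eef_pos'],s['orientation'],s['time_s'],s['gripper_width'])
for n in("top","scene"):
    im=env.camera(n);cv2.imwrite(f"pics/{n}0.png",im[...,::-1])
    c=env.calibration(n);print(n,c)
E
```

```text
[0.14486624 0.53020168 0.19534419] [-3.14044833e+00 -5.78769233e-05  2.87481651e+00] 0.0 0.08575159432803592
top {'mtx': array([[422.0209574 ,   0.        , 254.01475325],
       [  0.        , 422.0209574 , 185.64503483],
       [  0.        ,   0.        ,   1.        ]]), 'dist': array([-0.12754484,  0.        ,  0.        ,  0.        ,  0.        ]), 'R': array([[ 0.24431075, -0.96965562, -0.00895715],
       [-0.90372092, -0.22432971, -0.36464321],
       [ 0.35156898,  0.09718102, -0.93110424]]), 't': array([-0.1430005 ,  0.53805621,  1.0194368 ])}
scene {'mtx': array([[434.92109297,   0.        , 257.13836013],
       [  0.        , 434.92109297, 188.36697439],
       [  0.        ,   0.        ,   1.        ]]), 'dist': array([0.02566986, 0.        , 0.        , 0.        , 0.        ]), 'R': array([[-8.58908686e-01, -5.12128730e-01,  1.81282186e-04],
       [-2.30915611e-01,  3.86960503e-01, -8.92714708e-01],
       [ 4.57114700e-01, -7.66802278e-01, -4.50622256e-01]]), 't': array([0.48528984, 0.16797822, 0.85693166])}
```

View pics/top0.png

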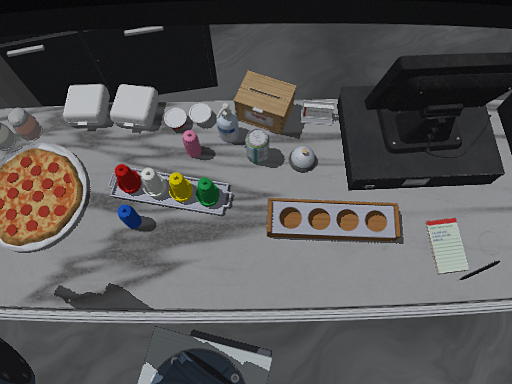

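View pics/scene0.png

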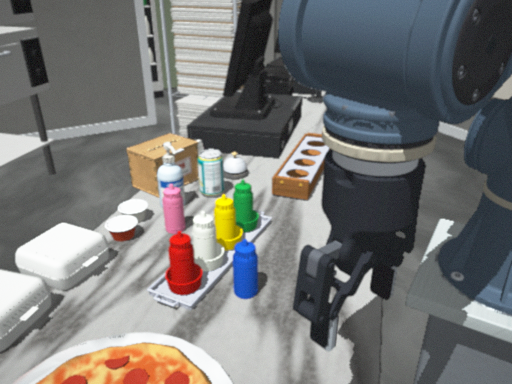

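```bash
python3 - <<'E'
import cv2
im=cv2.imread("pics/top0.png")
cv2.imwrite("pics/c1.png",cv2.resize(im[125:245,100:240],None,fx=5,fy=5,interpolation=cv2.INTER_CUBIC))
cv2.imwrite("pics/c2.png",cv2.resize(im[190:250,255:410],None,fx=5,fy=5,interpolation=cv2.INTER_CUBIC))
E
```

```text
(no output)
```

View pics/c1.png

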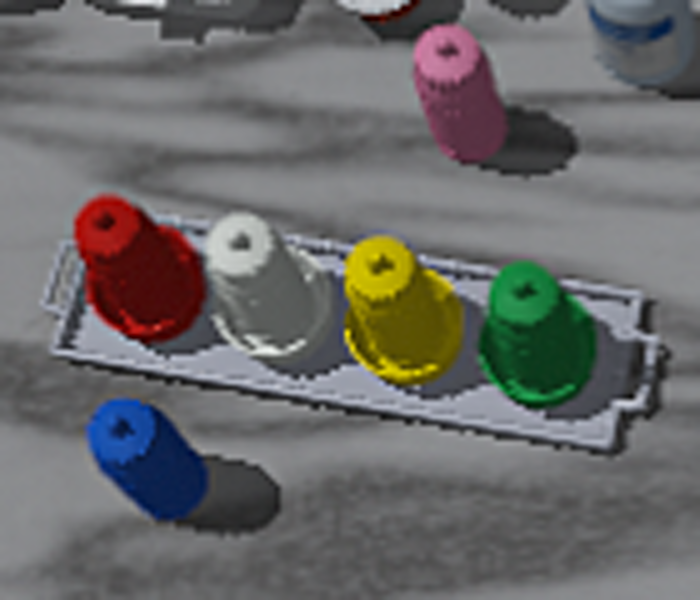

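View pics/c2.png

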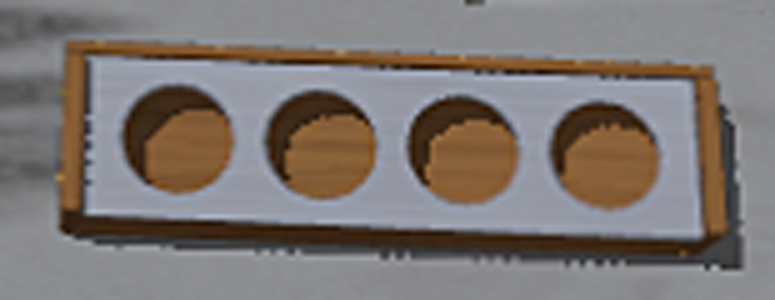

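The crop shows cap tops at c1 px red (108,224), white (241,242), yellow (382,265), green (525,291), with blue (126,428) and pink (449,53) as the look-alikes. The pocket centres are at c2 px (178,140), (321,145), (463,150) and (605,155).

```bash
cat > h.py <<'E'
from rig import env
import numpy as np, cv2
from scipy.optimize import least_squares
from scipy.spatial.transform import Rotation as Rot
def proj(P,c):
    return cv2.projectPoints(np.float64(P).reshape(-1,1,3),cv2.Rodrigues(c['R'])[0],c['t'],c['mtx'],c['dist'])[0][:,0]
def ray(px,z,c):
    n=cv2.undistortPoints(np.float64(px).reshape(-1,1,2),c['mtx'],c['dist'])[:,0]
    d=np.c_[n,np.ones(len(n))]@c['R']; o=-c['R'].T@c['t']
    return o+d*((z-o[2])/d[:,2])[:,None]
def fitrow(P,ys):  # P Nx2 -> x,y,th
    P=P[:,:2]
    f=lambda p:(np.c_[p[0]-np.sin(p[2])*ys,p[1]+np.cos(p[2])*ys]-P).ravel()
    r=least_squares(f,[*P.mean(0),0]); return r.x,f(r.x).reshape(-1,2)
ys=np.array([.117,.039,-.039,-.117])
def rel(xyz,yaw,base=None):
    """normalised delta from commanded pose base (pos, rpy) to target with tool down"""
    s=env.observe(); p,o=base if base else (s['eef_pos'],s['orientation'])
    R=Rot.from_euler('xyz',o); T=Rot.from_euler('xyz',[np.pi,0,yaw])
    return np.round(np.r_[R.inv().apply(np.array(xyz)-p)/.4,(R.inv()*T).as_rotvec()/.5],3)
E
python3 - <<'E'
from h import *
np.set_printoptions(precision=4,suppress=True)
c=env.calibration('top')
g=lambda a,o:(np.array(a)+.5)/5-.5+o
b=ray(g([(108,224),(241,242),(382,265),(525,291)],[100,125]),.111,c)
print(b,fitrow(b,ys))
print(ray(g([(126,428),(449,53)],[100,125]),.103,c))
r=ray(g([(178,140),(321,145),(463,150),(605,155)],[255,190]),.048,c)
print(r,fitrow(r,ys))
cal=env.calibration('wrist');s=env.observe()
print(s['eef_pos'],-cal['R'].T@cal['t'],cal['R'],cal['mtx'])
E
```

```text
[[0.5119 0.3522 0.111 ]
 [0.5195 0.277  0.111 ]
 [0.5251 0.1983 0.111 ]
 [0.5292 0.1196 0.111 ]] (array([0.5214, 0.2368, 0.0739]), array([[ 0.0009,  0.0012],
       [-0.0009, -0.0013],
       [-0.0008, -0.0004],
       [ 0.0008,  0.0005]]))
[[0.4067 0.3046 0.103 ]
 [0.6593 0.2042 0.103 ]]
[[ 0.5101 -0.1206  0.048 ]
 [ 0.5259 -0.1967  0.048 ]
 [ 0.5416 -0.2726  0.048 ]
 [ 0.5573 -0.3493  0.048 ]] (array([ 0.5337, -0.2348,  0.2036]), array([[-0.    ,  0.0004],
       [-0.0001,  0.0001],
       [ 0.    , -0.0004],
       [ 0.0001, -0.0001]]))
[0.1449 0.5303 0.1954] [0.0816 0.5477 0.3736] [[ 0.2632  0.9647 -0.0011]
 [ 0.9307 -0.2536  0.2635]
 [ 0.2539 -0.0704 -0.9647]] [[329.0371   0.     252.0606]
 [  0.     329.0371 192.928 ]
 [  0.       0.       1.    ]]
```

```bash
cat >> h.py <<'E'
TR=(.5214,.2368,.0739); RK=(.5337,-.2348,.2036)
def slot(row,k):
    x,y,t=row; return np.array([x-np.sin(t)*ys[k],y+np.cos(t)*ys[k]])
def go(xy,z,yaw):
    s=env.observe(); print('from',np.round(s['eef_pos'],4),np.round(s['orientation'],4),'w',round(s['gripper_width'],4),'->',np.round([*xy,z,yaw],4)); print(rel([*xy,z],yaw).tolist())
YT=np.pi/2+TR[2]; YR=np.pi/2+RK[2]
E
python3 -c "
from h import *
go(slot(TR,3),.2,YT)"
```

```text
from [0.1449 0.5303 0.1954] [-3.1406e+00 -1.0000e-04  2.8748e+00] w 0.0855 -> [0.53   0.1201 0.2    1.6447]
[-1.199, -0.735, -0.011, -0.002, 0.001, 2.46]
```

Request:
step_arm(deltas=[[[-0.8, -0.49, -0.02, 0, 0, 1, 1], [-0.8, -0.49, -0.02, 0, 0, 1, 1], [-0.8, -0.49, -0.02, 0, 0, 1, 1], [-0.8, -0.49, -0.02, 0, 0, 1, 1], [-0.8, -0.49, -0.02, 0, 0, 1, 1], [-0.8, -0.49, -0.02, 0, 0, 1, 1], [-0.8, -0.49, -0.02, 0, 0, 1, 1], [-0.8, -0.49, -0.02, 0, 0, 1, 1], [-0.8, -0.49, -0.02, 0, 0, 1, 1], [-0.8, -0.49, -0.02, 0, 0, 1, 1]]], newtons=40)

```text
time_s: 1.1
eef_pos: [0.4018, 0.2569, 0.2036]
orientation: [-3.141, -0.0, 2.374]
contact_force: [-0.9, 0.4, 0.6]
gripper_width: 0.0855
grasp_force: 0.0
```

```bash
python3 -c "
from h import *
go(slot(TR,3),.2,YT)"
```

```text
from [0.4018 0.2569 0.2036] [-3.1409e+00 -4.0000e-04  2.3735e+00] w 0.0855 -> [0.53   0.1201 0.2    1.6447]
[-0.468, -0.023, 0.009, -0.002, -0.0, 1.458]
```

Request:
step_arm(deltas=[[[-0.468, -0.023, 0, 0, 0, 1, 1], [-0.468, -0.023, 0, 0, 0, 1, 1], [-0.468, -0.023, 0, 0, 0, 1, 1], [-0.468, -0.023, 0, 0, 0, 1, 1], [-0.468, -0.023, 0, 0, 0, 1, 1]]])

```text
time_s: 1.6
eef_pos: [0.5321, 0.119, 0.2035]
orientation: [3.142, 0.0, 1.871]
contact_force: [-1.7, -0.4, -0.3]
gripper_width: 0.0857
grasp_force: 0.0
```

Request:
step_arm(deltas=[[[0, 0, 0, 0, 0, 0.458, 1], [0, 0, 0, 0, 0, 0.458, 1], [0, 0, 0, 0, 0, 0.458, 1], [0, 0, 0, 0, 0, 0.458, 1]]])

```text
time_s: 2.0
eef_pos: [0.5298, 0.1217, 0.2038]
orientation: [-3.141, -0.0, 1.65]
contact_force: [-0.4, 0.3, -0.1]
gripper_width: 0.0854
grasp_force: 0.0
```

```bash
python3 -c "
from h import *
go(slot(TR,3),.056,YT)
c=env.calibration('wrist');im=env.camera('wrist')
for k,col in enumerate([(0,0,255),(255,255,255),(0,255,255),(0,255,0)]):
    P=np.r_[slot(TR,k),.111]
    cir=np.array([[*(P[:2]+.018*np.array([np.cos(a),np.sin(a)])),.111] for a in np.linspace(0,6.28,30)])
    q=proj(cir,c); print(k,q.mean(0).round(1))
    if abs(q).max()<2000:
        im=np.ascontiguousarray(im); cv2.polylines(im,[np.int32(q*16)],True,(255,0,255),1,cv2.LINE_AA,4)
cv2.imwrite('pics/w1.png',im[...,::-1])"
```

```text
from [0.5298 0.1217 0.2038] [-3.1412e+00 -1.0000e-04  1.6501e+00] w 0.0854 -> [0.53   0.1201 0.056  1.6447]
[-0.004, 0.001, 0.37, -0.001, -0.0, 0.011]
0 [ 253.7 -120.1]
1 [253.  -14.3]
2 [252.4  90.7]
3 [251.8 185.9]
```

View pics/w1.png

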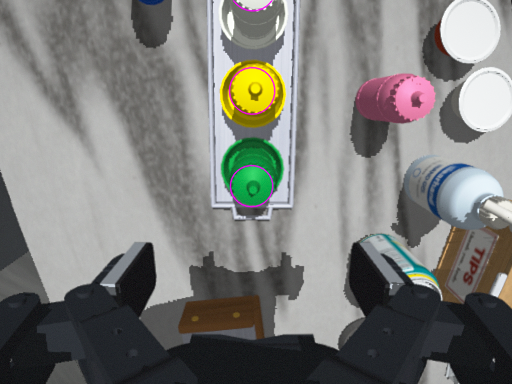

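The wrist picture shows the predicted cap rings (magenta) lying on the green cap at (252,186) and the yellow cap at (254,90), so the fit is good. Next I descend and grip green.

Request:
step_arm(deltas=[[[-0.004, 0, 0.12, 0, 0, 0.01, 1], [-0.004, 0, 0.24, 0, 0, 0.01, 1], [-0.004, 0, 0.32, 0, 0, 0.01, 1], [-0.004, 0, 0.37, 0, 0, 0.01, 1], [-0.004, 0, 0.37, 0, 0, 0.01, 1], [-0.004, 0, 0.37, 0, 0, 0.01, -1], [-0.004, 0, 0.37, 0, 0, 0.01, -1], [-0.004, 0, 0.37, 0, 0, 0.01, -1], [-0.004, 0, 0.37, 0, 0, 0.01, -1], [-0.004, 0, 0.37, 0, 0, 0.01, -1]]])

```text
time_s: 3.05
eef_pos: [0.531, 0.1191, 0.0572]
orientation: [3.14, -0.0, 1.641]
contact_force: [-2.9, -0.4, 7.4]
gripper_width: 0.0338
grasp_force: 38.6
```

```bash
python3 -c "
from h import *
s=env.observe();print(s['gripper_width'],s['grasp_force'],s['contact_force'])
cv2.imwrite('pics/w2.png',env.camera('wrist')[...,::-1])
a=env.camera('scene')[100:330,150:400,::-1]
cv2.imwrite('pics/s2.png',cv2.resize(a,None,fx=2.4,fy=2.4))"
```

```text
0.03382179391465742 38.648140010627685 [-2.93893849 -0.43641883  7.37548416]
```

View pics/s2.png

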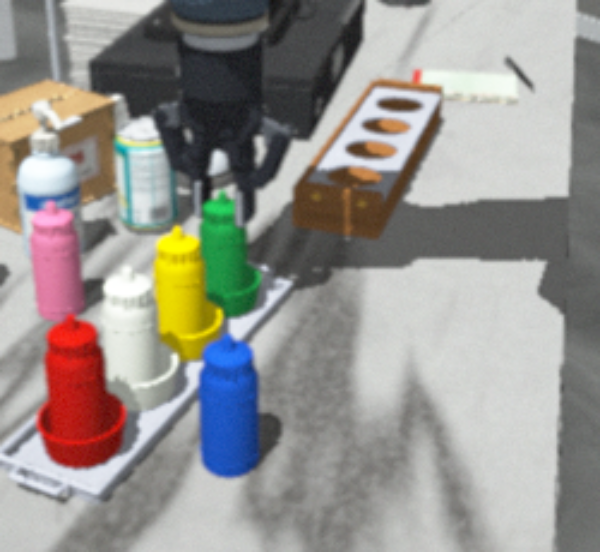

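View pics/w2.png

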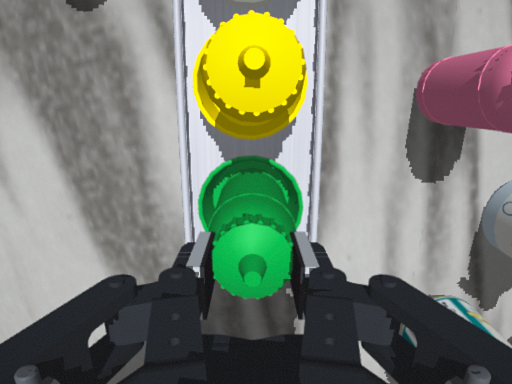

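```bash
python3 -c "
from h import *
s=env.observe();p=s['eef_pos'];print(p)
c=env.calibration('scene');f=lambda P:((proj(P,c)-[150,100])*2.4).round(0).tolist()
R=Rot.from_euler('xyz',s['orientation']).as_matrix()
for z in(0,-.008,-.019,-.03): print(z,f([p+R@[0,-.02,z],p+R@[0,.02,z]]))
g=slot(TR,3)
for z in(.008,.028,.068,.088,.111,.122):print(z,f([*g,z]))
c=env.calibration('wrist')
print(proj([[*g,.111],[*p[:2],.111],[*g,.122],[*(p+R@[0,-.017,-.019])],[*(p+R@[0,-.017,0])]],c))
"
```

```text
[0.53098352 0.11911653 0.05716906]
0 [[242.0, 260.0], [205.0, 250.0]]
-0.008 [[242.0, 252.0], [205.0, 243.0]]
-0.019 [[242.0, 242.0], [204.0, 233.0]]
-0.03 [[242.0, 231.0], [204.0, 222.0]]
0.008 [[224.0, 300.0]]
0.028 [[224.0, 282.0]]
0.068 [[223.0, 246.0]]
0.088 [[223.0, 227.0]]
0.111 [[223.0, 204.0]]
0.122 [[223.0, 194.0]]
[[248.50393426 264.64412211]
 [250.59142576 266.93007082]
 [248.2967461  277.98606842]
 [217.98334672 234.97549673]
 [221.20442275 222.28038531]]
```

```bash
python3 -c "
import cv2
a=cv2.imread('pics/w2.png')[190:340,160:345]
cv2.imwrite('pics/w2z.png',cv2.resize(a,None,fx=4,fy=4,interpolation=cv2.INTER_CUBIC))"
```

```text
(no output)
```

View pics/w2z.png

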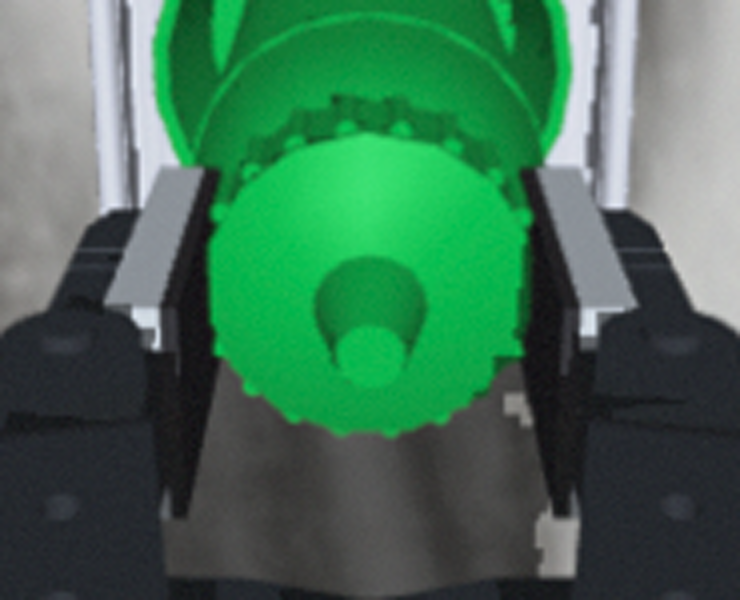

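```bash
python3 -c "
from h import *
s=env.observe();p=s['eef_pos'];R=Rot.from_euler('xyz',s['orientation']).as_matrix()
c=env.calibration('wrist')
print(s['gripper_width'],s['time_s'])
q=np.array([[214.5,232.5],[292,232.5]])-.375
f=lambda v:(proj([p+R@[.011,-v[0]/2-v[2],-v[1]],p+R@[.011,v[0]/2-v[2],-v[1]]],c)-q).ravel()
r=least_squares(f,[.04,.02,0]);print(r.x,r.cost)
g=slot(TR,3)
for z in(.068,.088): print(z,proj([[*g,z]+R@[0,-.0225,0],[*g,z]+R@[0,.0225,0]],c))
"
```

```text
0.03390307335393386 3.15
[ 0.03438794  0.04226461 -0.00107101] 3.8884667566394717e-05
0.068 [[207.7310902  227.34258158]
 [290.4510882  227.35024122]]
0.088 [[202.55426479 242.2553131 ]
 [295.16387872 242.26610942]]
```

```bash
python3 -c "
from h import *
c=env.calibration('scene')
p=np.array([.1449,.5303,.1954]);R=Rot.from_euler('xyz',[-3.1405,0,2.8748]).as_matrix()
im=cv2.imread('pics/scene0.png')
for h in(0,.013,.03,.045,.086):
  for sg in(-1,1):
    q=proj([p+R@[x,sg*y,-h] for x,y in((-.011,.0425),(.011,.0425),(.011,.057),(-.011,.057))],c)
    cv2.polylines(im,[np.int32(q*16)],True,(0,255*(h==.013),255),1,4,4)
cv2.imwrite('pics/s0z.png',cv2.resize(im[200:380,270:440],None,fx=3.3,fy=3.3,interpolation=cv2.INTER_CUBIC))
"
```

```text
(no output)
```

View pics/s0z.png

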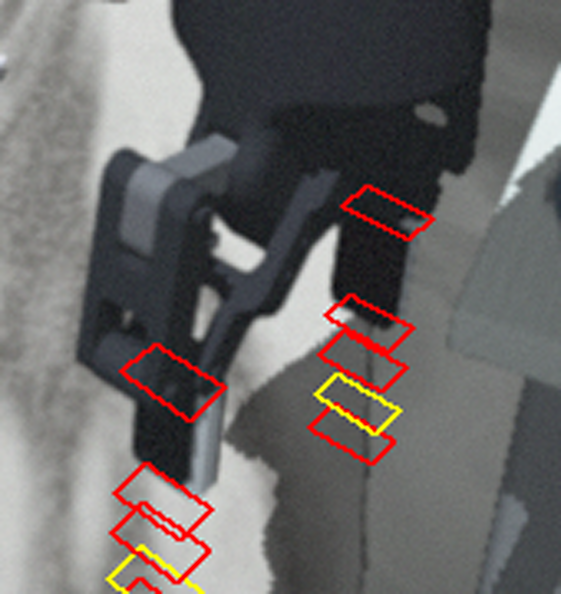

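The pictures agree that the real fingertips end about 33 mm behind the stated TCP: both the scene overlay and the wrist geometry show it, and the width reads 34 mm because the fingers are holding the cap. I'll open, go 33 mm lower and regrip on the straight side.

Request:
step_arm(deltas=[[[0, 0, 0, 0, 0, 0, 1], [0, 0, 0, 0, 0, 0, 1], [0, 0, 0, 0, 0, 0, 1], [0, 0, 0, 0, 0, 0, 1], [0, 0, 0.02, 0, 0, 0, 1], [0, 0, 0.04, 0, 0, 0, 1], [0, 0, 0.06, 0, 0, 0, 1], [0, 0, 0.08, 0, 0, 0, 1], [0, 0, 0.08, 0, 0, 0, 1]]])

```text
time_s: 4.05
eef_pos: [0.5297, 0.1189, 0.0225]
orientation: [-3.139, 0.0, 1.641]
contact_force: [-0.0, 0.4, 0.3]
gripper_width: 0.0854
grasp_force: 0.0
```

Request:
step_arm(deltas=[[[0, 0, 0, 0, 0, 0, -1], [0, 0, 0, 0, 0, 0, -1], [0, 0, 0, 0, 0, 0, -1], [0, 0, 0, 0, 0, 0, -1], [0, 0, 0, 0, 0, 0, -1], [0, 0, 0, 0, 0, 0, -1]]])

```text
time_s: 4.65
eef_pos: [0.5309, 0.119, 0.0244]
orientation: [3.141, -0.0, 1.641]
contact_force: [0.3, -0.3, 6.6]
gripper_width: 0.0439
grasp_force: 41.5
```

```bash
python3 -c "
from h import *
go(slot(RK,0),.18,YR)"
```

```text
from [0.5309 0.119  0.0244] [ 3.1406 -0.      1.6408] w 0.0439 -> [ 0.51   -0.1202  0.18    1.7744]
[-0.593, -0.094, -0.389, 0.002, 0.0, -0.267]
```

Request:
step_arm(deltas=[[[0, 0, -0.04, 0, 0, 0, -1], [0, 0, -0.14, 0, 0, 0, -1], [0, 0, -0.26, 0, 0, 0, -1], [0, 0, -0.389, 0, 0, 0, -1], [-0.1, -0.015, -0.389, 0, 0, -0.1, -1], [-0.22, -0.035, -0.389, 0, 0, -0.267, -1], [-0.34, -0.055, -0.389, 0, 0, -0.267, -1], [-0.46, -0.075, -0.389, 0, 0, -0.267, -1], [-0.56, -0.09, -0.389, 0, 0, -0.267, -1], [-0.593, -0.094, -0.389, 0, 0, -0.267, -1]]])

```text
time_s: 5.65
eef_pos: [0.5088, -0.1233, 0.1792]
orientation: [-3.141, 0.0, 1.772]
contact_force: [0.2, 0.9, -1.8]
gripper_width: 0.0437
grasp_force: 41.6
```

```bash
python3 -c "
from h import *
go(slot(RK,0),.03,YR)
c=env.calibration('wrist');im=env.camera('wrist').copy()
for k in range(4):
    P=slot(RK,k)
    cir=np.array([[*(P+.031*np.array([np.cos(a),np.sin(a)])),.048] for a in np.linspace(0,6.28,40)])
    q=proj(cir,c); cv2.polylines(im,[np.int32(np.clip(q,-900,900)*16)],True,(255,0,255),1,cv2.LINE_AA,4)
s=env.observe();p=s['eef_pos']
for z,r in((.109-.0164+.002,.018),):
  cir=np.array([[*(p[:2]+r*np.array([np.cos(a),np.sin(a)])),p[2]+.103-.0164] for a in np.linspace(0,6.28,40)])
  cv2.polylines(im,[np.int32(proj(cir,c)*16)],True,(0,0,255),1,cv2.LINE_AA,4)
cv2.imwrite('pics/w3.png',im[...,::-1])"
```

```text
from [ 0.5088 -0.1233  0.1792] [-3.1410e+00  3.0000e-04  1.7715e+00] w 0.0437 -> [ 0.51   -0.1202  0.03    1.7744]
[0.007, 0.005, 0.373, -0.001, 0.001, -0.006]
```

View pics/w3.png

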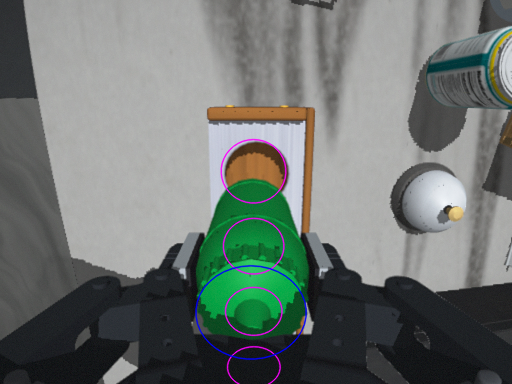

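The held green bottle is upright and the pocket 0 ring at (255,171) sits on the hole. Lowering, slowly at the end.

Request:
step_arm(deltas=[[[0.007, 0.005, 0.02, 0, 0, 0, -1], [0.007, 0.005, 0.12, 0, 0, 0, -1], [0.007, 0.005, 0.22, 0, 0, 0, -1], [0.007, 0.005, 0.29, 0, 0, 0, -1], [0.007, 0.005, 0.32, 0, 0, 0, -1], [0.007, 0.005, 0.34, 0, 0, 0, -1], [0.007, 0.005, 0.352, 0, 0, 0, -1], [0.007, 0.005, 0.36, 0, 0, 0, -1], [0.007, 0.005, 0.364, 0, 0, 0, -1], [0.007, 0.005, 0.364, 0, 0, 0, -1]]])

```text
time_s: 6.7
eef_pos: [0.5113, -0.1172, 0.0343]
orientation: [3.141, 0.0, 1.774]
contact_force: [-0.7, 0.9, -2.0]
gripper_width: 0.0437
grasp_force: 41.5
```

Request:
step_arm(deltas=[[[-0.005, 0, 0.003, 0, 0, 0, -1], [-0.005, 0, 0.006, 0, 0, 0, -1], [-0.005, 0, 0.009, 0, 0, 0, -1], [-0.005, 0, 0.009, 0, 0, 0, -1]]])

```text
time_s: 7.1
eef_pos: [0.5115, -0.1192, 0.0304]
orientation: [3.141, 0.0, 1.774]
contact_force: [-0.6, -0.8, 1.1]
gripper_width: 0.0437
grasp_force: 41.6
```

Request:
step_arm(deltas=[[[0, 0, 0.003, 0, 0, 0, -1], [0, 0, 0.003, 0, 0, 0, -1], [0, 0, 0.003, 0, 0, 0, 0.3], [0, 0, 0.003, 0, 0, 0, 0.6], [0, 0, 0.003, 0, 0, 0, 1], [0, 0, 0.003, 0, 0, 0, 1], [0, 0, 0.003, 0, 0, 0, 1]]])

```text
time_s: 7.8
eef_pos: [0.5114, -0.1191, 0.029]
orientation: [-3.141, -0.0, 1.774]
contact_force: [-0.7, 0.5, -0.4]
gripper_width: 0.0851
grasp_force: 0.0
```

```bash
python3 -c "
from h import *
go(slot(TR,2),.18,YT)"
```

```text
from [ 0.5114 -0.1191  0.029 ] [-3.1415e+00 -1.0000e-04  1.7743e+00] w 0.0851 -> [0.5243 0.1979 0.18   1.6447]
[0.77, 0.192, -0.377, -0.0, -0.0, 0.259]
```

Request:
step_arm(deltas=[[[0, 0, -0.12, 0, 0, 0, 1], [0, 0, -0.24, 0, 0, 0, 1], [0, 0, -0.36, 0, 0, 0, 1], [0.11, 0.03, -0.377, 0, 0, 0.1, 1], [0.23, 0.06, -0.377, 0, 0, 0.259, 1], [0.35, 0.09, -0.377, 0, 0, 0.259, 1], [0.47, 0.12, -0.377, 0, 0, 0.259, 1], [0.59, 0.15, -0.377, 0, 0, 0.259, 1], [0.7, 0.175, -0.377, 0, 0, 0.259, 1], [0.77, 0.192, -0.377, 0, 0, 0.259, 1]]])

```text
time_s: 8.8
eef_pos: [0.5239, 0.201, 0.1798]
orientation: [3.142, -0.0, 1.647]
contact_force: [-0.0, -0.5, 0.5]
gripper_width: 0.0853
grasp_force: 0.0
```

Request:
step_arm(deltas=[[[0, 0, 0, 0, 0, 0, 1], [0, 0, 0, 0, 0, 0, 1]]])

```text
time_s: 9.0
eef_pos: [0.5241, 0.1983, 0.1796]
orientation: [-3.141, 0.0, 1.646]
contact_force: [0.5, -0.5, 1.0]
gripper_width: 0.0852
grasp_force: 0.0
```

```bash
python3 -c "
from h import *
go(slot(TR,2),.0235,YT)"
```

```text
from [0.5241 0.1983 0.1796] [-3.1412e+00  3.0000e-04  1.6460e+00] w 0.0852 -> [0.5243 0.1979 0.0235 1.6447]
[-0.001, 0.0, 0.39, -0.001, 0.001, 0.003]
```

Request:
step_arm(deltas=[[[0, 0, 0.12, 0, 0, 0, 1], [0, 0, 0.24, 0, 0, 0, 1], [0, 0, 0.33, 0, 0, 0, 1], [0, 0, 0.39, 0, 0, 0, 1], [0, 0, 0.39, 0, 0, 0, 1], [0, 0, 0.39, 0, 0, 0, -1], [0, 0, 0.39, 0, 0, 0, -1], [0, 0, 0.39, 0, 0, 0, -1], [0, 0, 0.39, 0, 0, 0, -1], [0, 0, 0.39, 0, 0, 0, -1]]])

```text
time_s: 10.0
eef_pos: [0.5255, 0.1983, 0.0257]
orientation: [3.139, -0.0, 1.645]
contact_force: [-0.6, -1.2, 7.3]
gripper_width: 0.0437
grasp_force: 39.9
```

Request:
step_arm(deltas=[[[0, 0, 0, 0, 0, 0, -1]]])

```text
time_s: 10.1
eef_pos: [0.5255, 0.1983, 0.0257]
orientation: [3.139, -0.0, 1.645]
contact_force: [-0.9, -1.0, 7.4]
gripper_width: 0.0438
grasp_force: 39.9
```

```bash
python3 -c "
from h import *
go(slot(RK,1),.18,YR)"
```

```text
from [0.5255 0.1983 0.0257] [ 3.1388e+00 -4.0000e-04  1.6449e+00] w 0.0438 -> [ 0.5258 -0.1966  0.18    1.7744]
[-0.984, -0.071, -0.386, 0.006, -0.001, -0.259]
```

Request:
step_arm(deltas=[[[0, 0, -0.04, 0, 0, 0, -1], [0, 0, -0.14, 0, 0, 0, -1], [0, 0, -0.26, 0, 0, 0, -1], [0, 0, -0.386, 0, 0, 0, -1], [-0.1, -0.007, -0.386, 0, 0, -0.1, -1], [-0.22, -0.016, -0.386, 0, 0, -0.259, -1], [-0.34, -0.025, -0.386, 0, 0, -0.259, -1], [-0.46, -0.033, -0.386, 0, 0, -0.259, -1], [-0.58, -0.042, -0.386, 0, 0, -0.259, -1], [-0.7, -0.05, -0.386, 0, 0, -0.259, -1]]])

```text
time_s: 11.1
eef_pos: [0.5249, -0.0845, 0.1793]
orientation: [3.14, 0.001, 1.774]
contact_force: [0.7, -0.7, -1.5]
gripper_width: 0.0438
grasp_force: 41.4
```

```bash
python3 -c "
from h import *
go(slot(RK,1),.18,YR)"
```

```text
from [ 0.5249 -0.0845  0.1793] [3.1402e+00 6.0000e-04 1.7744e+00] w 0.0438 -> [ 0.5258 -0.1966  0.18    1.7744]
[-0.275, -0.054, -0.002, 0.003, 0.001, 0.0]
```

Request:
step_arm(deltas=[[[-0.12, -0.024, 0, 0, 0, 0, -1], [-0.22, -0.044, 0, 0, 0, 0, -1], [-0.278, -0.054, 0, 0, 0, 0, -1], [-0.278, -0.054, 0, 0, 0, 0, -1], [-0.278, -0.054, 0, 0, 0, 0, -1]]])

```text
time_s: 11.6
eef_pos: [0.5263, -0.1959, 0.1787]
orientation: [3.141, 0.0, 1.773]
contact_force: [-0.9, -0.9, -0.9]
gripper_width: 0.0436
grasp_force: 41.4
```

```bash
python3 -c "
from h import *
go(slot(RK,1),.0317,YR)
cv2.imwrite('pics/w4.png',env.camera('wrist')[...,::-1])"
```

```text
from [ 0.5263 -0.1959  0.1787] [3.1412e+00 1.0000e-04 1.7734e+00] w 0.0436 -> [ 0.5258 -0.1966  0.0317  1.7744]
[-0.001, -0.002, 0.368, 0.001, 0.0, -0.002]
```

View pics/w4.png

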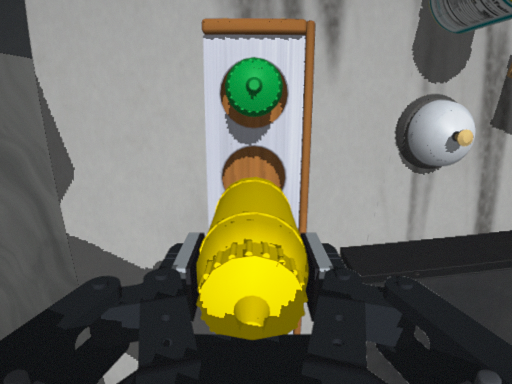

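Green stands upright in the leftmost pocket (cap at 253,86), and yellow hangs straight over the next pocket at (253,175). Lowering yellow.

Request:
step_arm(deltas=[[[0, -0.002, 0.02, 0, 0, 0, -1], [0, -0.002, 0.12, 0, 0, 0, -1], [0, -0.002, 0.22, 0, 0, 0, -1], [0, -0.002, 0.29, 0, 0, 0, -1], [0, -0.002, 0.32, 0, 0, 0, -1], [0, -0.002, 0.34, 0, 0, 0, -1], [0, -0.002, 0.35, 0, 0, 0, -1], [0, -0.002, 0.356, 0, 0, 0, -1], [0, -0.002, 0.36, 0, 0, 0, -1], [0, -0.002, 0.36, 0, 0, 0, -1]]])

```text
time_s: 12.65
eef_pos: [0.526, -0.1962, 0.0348]
orientation: [3.141, 0.001, 1.774]
contact_force: [-0.0, -0.7, -0.9]
gripper_width: 0.0436
grasp_force: 41.4
```

Request:
step_arm(deltas=[[[0, 0, 0.003, 0, 0, 0, -1], [0, 0, 0.006, 0, 0, 0, -1], [0, 0, 0.006, 0, 0, 0, -1]]])

```text
time_s: 12.95
eef_pos: [0.5256, -0.1961, 0.0319]
orientation: [-3.142, -0.0, 1.774]
contact_force: [-0.5, 0.0, -1.9]
gripper_width: 0.0438
grasp_force: 41.4
```

Request:
step_arm(deltas=[[[0, 0, 0.003, 0, 0, 0, -1], [0, 0, 0.005, 0, 0, 0, -1], [0, 0, 0.005, 0, 0, 0, -1]]])

```text
time_s: 13.25
eef_pos: [0.526, -0.1963, 0.0316]
orientation: [3.141, 0.001, 1.775]
contact_force: [-5.0, 1.1, 18.4]
gripper_width: 0.044
grasp_force: 43.2
```

Request:
step_arm(deltas=[[[0, 0, -0.003, 0, 0, 0, -1], [0, 0, -0.003, 0, 0, 0, 0.3], [0, 0, -0.003, 0, 0, 0, 0.6], [0, 0, -0.003, 0, 0, 0, 1], [0, 0, -0.003, 0, 0, 0, 1], [0, 0, -0.003, 0, 0, 0, 1]]])

```text
time_s: 13.85
eef_pos: [0.5257, -0.196, 0.031]
orientation: [-3.142, -0.0, 1.774]
contact_force: [0.6, 0.6, -0.2]
gripper_width: 0.0855
grasp_force: 0.0
```

```bash
python3 -c "
from h import *
go(slot(TR,1),.18,YT)"
```

```text
from [ 0.5257 -0.196   0.031 ] [-3.1415e+00 -1.0000e-04  1.7743e+00] w 0.0855 -> [0.5185 0.2757 0.18   1.6447]
[1.159, 0.221, -0.372, -0.0, -0.0, 0.259]
```

Request:
step_arm(deltas=[[[0, 0, -0.12, 0, 0, 0, 1], [0, 0, -0.24, 0, 0, 0, 1], [0, 0, -0.35, 0, 0, 0, 1], [0.11, 0.02, -0.372, 0, 0, 0, 1], [0.23, 0.045, -0.372, 0, 0, 0.1, 1], [0.35, 0.067, -0.372, 0, 0, 0.259, 1], [0.47, 0.09, -0.372, 0, 0, 0.259, 1], [0.59, 0.113, -0.372, 0, 0, 0.259, 1], [0.71, 0.136, -0.372, 0, 0, 0.259, 1], [0.83, 0.159, -0.372, 0, 0, 0.259, 1]]])

```text
time_s: 14.85
eef_pos: [0.5205, 0.144, 0.18]
orientation: [3.141, -0.0, 1.645]
contact_force: [1.0, -0.6, -0.1]
gripper_width: 0.0854
grasp_force: 0.0
```

```bash
python3 -c "
from h import *
go(slot(TR,1),.18,YT)"
```

```text
from [0.5205 0.144  0.18  ] [ 3.1413 -0.      1.6447] w 0.0854 -> [0.5185 0.2757 0.18   1.6447]
[0.329, 0.019, 0.0, 0.001, -0.0, 0.0]
```

Request:
step_arm(deltas=[[[0.12, 0.007, 0, 0, 0, 0, 1], [0.24, 0.014, 0, 0, 0, 0, 1], [0.335, 0.019, 0, 0, 0, 0, 1], [0.335, 0.019, 0, 0, 0, 0, 1], [0.335, 0.019, 0, 0, 0, 0, 1]]])

```text
time_s: 15.35
eef_pos: [0.5182, 0.2765, 0.1796]
orientation: [-3.141, 0.0, 1.646]
contact_force: [0.4, -0.7, -0.0]
gripper_width: 0.0854
grasp_force: 0.0
```

```bash
python3 -c "
from h import *
go(slot(TR,1),.0235,YT)"
```

```text
from [0.5182 0.2765 0.1796] [-3.1411e+00  4.0000e-04  1.6463e+00] w 0.0854 -> [0.5185 0.2757 0.0235 1.6447]
[-0.002, 0.001, 0.39, -0.001, 0.001, 0.003]
```

Request:
step_arm(deltas=[[[0, 0, 0.12, 0, 0, 0, 1], [0, 0, 0.24, 0, 0, 0, 1], [0, 0, 0.33, 0, 0, 0, 1], [0, 0, 0.39, 0, 0, 0, 1], [0, 0, 0.39, 0, 0, 0, 1], [0, 0, 0.39, 0, 0, 0, -1], [0, 0, 0.39, 0, 0, 0, -1], [0, 0, 0.39, 0, 0, 0, -1], [0, 0, 0.39, 0, 0, 0, -1], [0, 0, 0.39, 0, 0, 0, -1]]])

```text
time_s: 16.35
eef_pos: [0.5196, 0.2765, 0.0258]
orientation: [3.139, -0.001, 1.645]
contact_force: [-0.0, -1.1, 6.6]
gripper_width: 0.0432
grasp_force: 40.0
```

```bash
python3 -c "
from h import *
go(slot(RK,2),.18,YR)"
```

```text
from [0.5196 0.2765 0.0258] [ 3.1387e+00 -8.0000e-04  1.6449e+00] w 0.0432 -> [ 0.5416 -0.273   0.18    1.7744]
[-1.374, -0.046, -0.387, 0.006, -0.001, -0.259]
```

Request:
step_arm(deltas=[[[0, 0, -0.04, 0, 0, 0, -1], [0, 0, -0.14, 0, 0, 0, -1], [0, 0, -0.26, 0, 0, 0, -1], [0, 0, -0.387, 0, 0, 0, -1], [-0.1, -0.003, -0.387, 0, 0, 0, -1], [-0.22, -0.007, -0.387, 0, 0, -0.1, -1], [-0.34, -0.011, -0.387, 0, 0, -0.259, -1], [-0.46, -0.015, -0.387, 0, 0, -0.259, -1], [-0.58, -0.019, -0.387, 0, 0, -0.259, -1], [-0.7, -0.023, -0.387, 0, 0, -0.259, -1]]])

```text
time_s: 17.35
eef_pos: [0.5298, -0.0057, 0.1797]
orientation: [3.14, 0.0, 1.775]
contact_force: [1.1, 0.3, -1.3]
gripper_width: 0.0441
grasp_force: 41.6
```

```bash
python3 -c "
from h import *
go(slot(RK,2),.18,YR)"
```

```text
from [ 0.5298 -0.0057  0.1797] [3.1402e+00 4.0000e-04 1.7745e+00] w 0.0441 -> [ 0.5416 -0.273   0.18    1.7744]
[-0.66, -0.106, -0.001, 0.003, 0.001, 0.0]
```

Request:
step_arm(deltas=[[[-0.12, -0.019, 0, 0, 0, 0, -1], [-0.24, -0.038, 0, 0, 0, 0, -1], [-0.36, -0.057, 0, 0, 0, 0, -1], [-0.48, -0.076, 0, 0, 0, 0, -1], [-0.6, -0.096, 0, 0, 0, 0, -1], [-0.664, -0.106, 0, 0, 0, 0, -1], [-0.664, -0.106, 0, 0, 0, 0, -1], [-0.664, -0.106, 0, 0, 0, 0, -1]]])

```text
time_s: 18.15
eef_pos: [0.5419, -0.2725, 0.179]
orientation: [3.141, -0.0, 1.773]
contact_force: [-0.4, 0.5, -1.8]
gripper_width: 0.044
grasp_force: 41.6
```

```bash
python3 -c "
from h import *
go(slot(RK,2),.0335,YR)"
```

```text
from [ 0.5419 -0.2725  0.179 ] [ 3.1413e+00 -1.0000e-04  1.7733e+00] w 0.044 -> [ 0.5416 -0.273   0.0335  1.7744]
[-0.001, -0.001, 0.364, 0.0, -0.0, -0.002]
```

Request:
step_arm(deltas=[[[0, -0.001, 0.02, 0, 0, 0, -1], [0, -0.001, 0.12, 0, 0, 0, -1], [0, -0.001, 0.22, 0, 0, 0, -1], [0, -0.001, 0.29, 0, 0, 0, -1], [0, -0.001, 0.32, 0, 0, 0, -1], [0, -0.001, 0.34, 0, 0, 0, -1], [0, -0.001, 0.35, 0, 0, 0, -1], [0, -0.001, 0.356, 0, 0, 0, -1], [0, -0.001, 0.362, 0, 0, 0, -1], [0, -0.001, 0.362, 0, 0, 0, -1]]])

```text
time_s: 19.15
eef_pos: [0.542, -0.2727, 0.0343]
orientation: [3.141, 0.0, 1.774]
contact_force: [-0.8, 0.2, -1.9]
gripper_width: 0.0439
grasp_force: 41.6
```

Request:
step_arm(deltas=[[[0, 0, 0.002, 0, 0, 0, -1], [0, 0, 0.004, 0, 0, 0, -1], [0, 0, 0.005, 0, 0, 0, -1], [0, 0, 0.005, 0, 0, 0, -1]]])

```text
time_s: 19.55
eef_pos: [0.5418, -0.2725, 0.0319]
orientation: [3.142, -0.0, 1.774]
contact_force: [0.7, -0.5, -2.8]
gripper_width: 0.044
grasp_force: 41.6
```

Request:
step_arm(deltas=[[[0, 0, 0.002, 0, 0, 0, -1], [0, 0, 0.003, 0, 0, 0, -1], [0, 0, 0.003, 0, 0, 0, -1]]])

```text
time_s: 19.85
eef_pos: [0.5421, -0.2728, 0.0318]
orientation: [3.141, 0.001, 1.774]
contact_force: [-1.8, 1.1, 9.5]
gripper_width: 0.0435
grasp_force: 42.4
```

Touching at 9.5 N. Release and go for red.

Request:
step_arm(deltas=[[[0, 0, -0.001, 0, 0, 0, -1], [0, 0, -0.001, 0, 0, 0, 0.3], [0, 0, -0.001, 0, 0, 0, 0.6], [0, 0, -0.001, 0, 0, 0, 1], [0, 0, -0.001, 0, 0, 0, 1], [0, 0, -0.001, 0, 0, 0, 1]]])

```text
time_s: 20.45
eef_pos: [0.5418, -0.2725, 0.031]
orientation: [-3.142, -0.0, 1.774]
contact_force: [0.5, -0.1, 0.6]
gripper_width: 0.0854
grasp_force: 0.0
```

```bash
python3 -c "
from h import *
go(slot(TR,0),.18,YT)"
```

```text
from [ 0.5418 -0.2725  0.031 ] [-3.1416 -0.      1.7743] w 0.0854 -> [0.5128 0.3535 0.18   1.6447]
[1.547, 0.245, -0.372, -0.0, -0.0, 0.259]
```

Request:
step_arm(deltas=[[[0, 0, -0.12, 0, 0, 0, 1], [0, 0, -0.24, 0, 0, 0, 1], [0, 0, -0.35, 0, 0, 0, 1], [0.11, 0.018, -0.372, 0, 0, 0, 1], [0.23, 0.037, -0.372, 0, 0, 0.1, 1], [0.35, 0.056, -0.372, 0, 0, 0.259, 1], [0.47, 0.075, -0.372, 0, 0, 0.259, 1], [0.59, 0.093, -0.372, 0, 0, 0.259, 1], [0.71, 0.112, -0.372, 0, 0, 0.259, 1], [0.83, 0.131, -0.372, 0, 0, 0.259, 1]]])

```text
time_s: 21.45
eef_pos: [0.5256, 0.0651, 0.1801]
orientation: [3.141, 0.0, 1.645]
contact_force: [0.6, 0.2, -0.3]
gripper_width: 0.0856
grasp_force: 0.0
```

```bash
python3 -c "
from h import *
go(slot(TR,0),.18,YT)"
```

```text
from [0.5256 0.0651 0.1801] [3.1412 0.     1.6447] w 0.0856 -> [0.5128 0.3535 0.18   1.6447]
[0.721, 0.021, 0.0, 0.001, 0.0, -0.0]
```

Request:
step_arm(deltas=[[[0.12, 0.003, 0, 0, 0, 0, 1], [0.24, 0.007, 0, 0, 0, 0, 1], [0.36, 0.01, 0, 0, 0, 0, 1], [0.48, 0.014, 0, 0, 0, 0, 1], [0.6, 0.018, 0, 0, 0, 0, 1], [0.68, 0.02, 0, 0, 0, 0, 1], [0.725, 0.021, 0, 0, 0, 0, 1], [0.725, 0.021, 0, 0, 0, 0, 1], [0.725, 0.021, 0, 0, 0, 0, 1]]])

```text
time_s: 22.35
eef_pos: [0.5131, 0.3521, 0.1797]
orientation: [-3.141, 0.001, 1.645]
contact_force: [0.7, -0.9, 0.8]
gripper_width: 0.0855
grasp_force: 0.0
```

```bash
python3 -c "
from h import *
go(slot(TR,0),.0235,YT)"
```

```text
from [0.5131 0.3521 0.1797] [-3.1412e+00  6.0000e-04  1.6447e+00] w 0.0855 -> [0.5128 0.3535 0.0235 1.6447]
[0.004, -0.0, 0.391, -0.001, 0.001, -0.0]
```

Request:
step_arm(deltas=[[[0, 0, 0.12, 0, 0, 0, 1], [0, 0, 0.24, 0, 0, 0, 1], [0, 0, 0.33, 0, 0, 0, 1], [0, 0, 0.39, 0, 0, 0, 1], [0, 0, 0.39, 0, 0, 0, 1], [0, 0, 0.39, 0, 0, 0, -1], [0, 0, 0.39, 0, 0, 0, -1], [0, 0, 0.39, 0, 0, 0, -1], [0, 0, 0.39, 0, 0, 0, -1], [0, 0, 0.39, 0, 0, 0, -1]]])

```text
time_s: 23.35
eef_pos: [0.514, 0.3534, 0.0259]
orientation: [3.139, -0.001, 1.645]
contact_force: [-0.7, -1.6, 5.0]
gripper_width: 0.0435
grasp_force: 40.8
```

```bash
python3 -c "
from h import *
go(slot(RK,3),.18,YR)"
```

```text
from [0.514  0.3534 0.0259] [ 3.1389e+00 -1.0000e-03  1.6449e+00] w 0.0435 -> [ 0.5574 -0.3494  0.18    1.7744]
[-1.76, -0.021, -0.387, 0.006, -0.002, -0.259]
```

Request:
step_arm(deltas=[[[0, 0, -0.04, 0, 0, 0, -1], [0, 0, -0.14, 0, 0, 0, -1], [0, 0, -0.26, 0, 0, 0, -1], [0, 0, -0.387, 0, 0, 0, -1], [-0.1, -0.001, -0.387, 0, 0, 0, -1], [-0.22, -0.003, -0.387, 0, 0, -0.1, -1], [-0.34, -0.004, -0.387, 0, 0, -0.259, -1], [-0.46, -0.006, -0.387, 0, 0, -0.259, -1], [-0.58, -0.007, -0.387, 0, 0, -0.259, -1], [-0.7, -0.008, -0.387, 0, 0, -0.259, -1]]])

```text
time_s: 24.35
eef_pos: [0.5303, 0.0718, 0.1803]
orientation: [3.14, 0.0, 1.775]
contact_force: [1.3, 0.3, -0.7]
gripper_width: 0.0437
grasp_force: 41.6
```

```bash
python3 -c "
from h import *
go(slot(RK,3),.18,YR)"
```

```text
from [0.5303 0.0718 0.1803] [3.1399e+00 2.0000e-04 1.7746e+00] w 0.0437 -> [ 0.5574 -0.3494  0.18    1.7744]
[-1.045, -0.147, 0.001, 0.003, 0.0, 0.0]
```

Request:
step_arm(deltas=[[[-0.12, -0.017, 0, 0, 0, 0, -1], [-0.24, -0.034, 0, 0, 0, 0, -1], [-0.36, -0.051, 0, 0, 0, 0, -1], [-0.48, -0.068, 0, 0, 0, 0, -1], [-0.6, -0.085, 0, 0, 0, 0, -1], [-0.72, -0.102, 0, 0, 0, 0, -1], [-0.84, -0.119, 0, 0, 0, 0, -1], [-0.94, -0.133, 0, 0, 0, 0, -1], [-0.99, -0.14, 0, 0, 0, 0, -1], [-0.99, -0.14, 0, 0, 0, 0, -1]]])

```text
time_s: 25.35
eef_pos: [0.5552, -0.3281, 0.1798]
orientation: [3.141, 0.001, 1.772]
contact_force: [-0.5, 0.8, -1.6]
gripper_width: 0.0439
grasp_force: 41.6
```

```bash
python3 -c "
from h import *
go(slot(RK,3),.18,YR)"
```

```text
from [ 0.5552 -0.3281  0.1798] [3.1409e+00 1.2000e-03 1.7716e+00] w 0.0439 -> [ 0.5574 -0.3494  0.18    1.7744]
[-0.053, -0.005, -0.0, 0.001, 0.002, -0.006]
```

Request:
step_arm(deltas=[[[-0.053, -0.005, 0, 0, 0, 0, -1], [-0.053, -0.005, 0, 0, 0, 0, -1], [-0.053, -0.005, 0, 0, 0, 0, -1]]])

```text
time_s: 25.65
eef_pos: [0.558, -0.3459, 0.1794]
orientation: [3.141, -0.0, 1.774]
contact_force: [-0.6, 0.3, -2.1]
gripper_width: 0.0438
grasp_force: 41.5
```

```bash
python3 -c "
from h import *
go(slot(RK,3),.0335,YR)
cv2.imwrite('pics/w5.png',env.camera('wrist')[...,::-1])"
```

```text
from [ 0.558  -0.3459  0.1794] [ 3.1413 -0.      1.7744] w 0.0438 -> [ 0.5574 -0.3494  0.0335  1.7744]
[-0.008, -0.003, 0.365, 0.001, -0.0, -0.0]
```

View pics/w5.png

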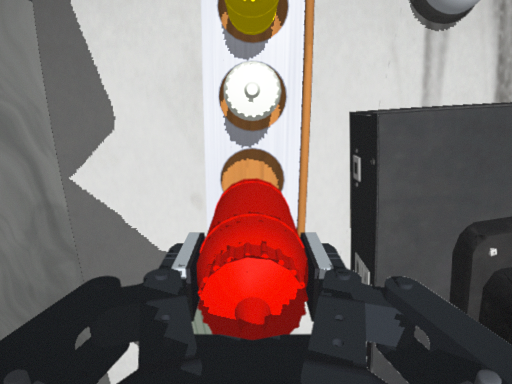

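White stands upright at (253,90) and yellow is seated beyond it. Red hangs over the last pocket at (252,175). The register's edge at (350,110–280) is close to the right finger, so I'll check the clearance first.

```bash
python3 -c "
from h import *
c=env.calibration('top')
for z in(0,.08): print(z,ray([(347,188),(425,184),(500,178)],z,c).round(3).tolist())
s=env.observe();p=s['eef_pos'];R=Rot.from_euler('xyz',s['orientation'])
print([(p+R.apply([x,.075,0])).round(3).tolist() for x in(-.04,.04)])"
```

```text
0 [[0.653, -0.263, 0.0], [0.722, -0.489, 0.0], [0.801, -0.723, 0.0]]
0.08 [[0.619, -0.253, 0.08], [0.683, -0.463, 0.08], [0.756, -0.68, 0.08]]
[[0.64, -0.37, 0.179], [0.623, -0.291, 0.179]]
```

Clearance is about 4 cm. Lowering red.

Request:
step_arm(deltas=[[[-0.007, -0.002, 0.02, 0, 0, 0, -1], [-0.007, -0.002, 0.12, 0, 0, 0, -1], [-0.007, -0.002, 0.22, 0, 0, 0, -1], [-0.007, -0.002, 0.29, 0, 0, 0, -1], [-0.007, -0.002, 0.32, 0, 0, 0, -1], [-0.007, -0.002, 0.34, 0, 0, 0, -1], [-0.007, -0.002, 0.35, 0, 0, 0, -1], [-0.007, -0.002, 0.356, 0, 0, 0, -1], [-0.007, -0.002, 0.363, 0, 0, 0, -1], [-0.007, -0.002, 0.363, 0, 0, 0, -1]]])

```text
time_s: 26.7
eef_pos: [0.5579, -0.3498, 0.0339]
orientation: [3.141, 0.0, 1.774]
contact_force: [0.5, -0.6, -1.7]
gripper_width: 0.0439
grasp_force: 41.5
```

Request:
step_arm(deltas=[[[0, 0, 0.002, 0, 0, 0, -1], [0, 0, 0.004, 0, 0, 0, -1], [0, 0, 0.006, 0, 0, 0, -1], [0, 0, 0.006, 0, 0, 0, -1]]])

```text
time_s: 27.1
eef_pos: [0.5579, -0.3499, 0.0319]
orientation: [3.141, 0.001, 1.774]
contact_force: [-2.7, 0.5, 4.3]
gripper_width: 0.0432
grasp_force: 42.2
```

Touched at 4 N. Release, retreat upward and back.

Request:
step_arm(deltas=[[[0, 0, 0, 0, 0, 0, -1], [0, 0, 0, 0, 0, 0, 0.3], [0, 0, 0, 0, 0, 0, 0.6], [0, 0, 0, 0, 0, 0, 1], [0, 0, 0, 0, 0, 0, 1], [0, 0, 0, 0, 0, 0, 1], [0, 0, -0.1, 0, 0, 0, 1], [0, 0, -0.22, 0, 0, 0, 1], [0, 0, -0.34, 0, 0, 0, 1], [0, 0, -0.45, 0, 0, 0, 1]]])

```text
time_s: 28.1
eef_pos: [0.5577, -0.3496, 0.2135]
orientation: [3.141, 0.001, 1.774]
contact_force: [0.4, -1.4, -0.5]
gripper_width: 0.0853
grasp_force: 0.0
```

Request:
step_arm(deltas=[[[0.08, -0.08, 0, 0, 0, 0, 1], [0.16, -0.16, 0, 0, 0, 0, 1], [0.24, -0.24, 0, 0, 0, 0, 1], [0.32, -0.32, 0, 0, 0, 0, 1], [0.4, -0.4, 0, 0, 0, 0, 1], [0.48, -0.48, 0, 0, 0, 0, 1], [0.56, -0.56, 0, 0, 0, 0, 1], [0.56, -0.56, 0, 0, 0, 0, 1]]])

```text
time_s: 28.9
eef_pos: [0.2897, -0.173, 0.2108]
orientation: [-3.141, -0.001, 1.774]
contact_force: [0.3, 0.3, -0.2]
gripper_width: 0.0851
grasp_force: 0.0
```

```bash
python3 -c "
from h import *
im=env.camera('top')[130:260,100:420,::-1]
cv2.imwrite('pics/t6.png',cv2.resize(im,None,fx=2.5,fy=2.5,interpolation=cv2.INTER_CUBIC))"
```

```text
(no output)
```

View pics/t6.png

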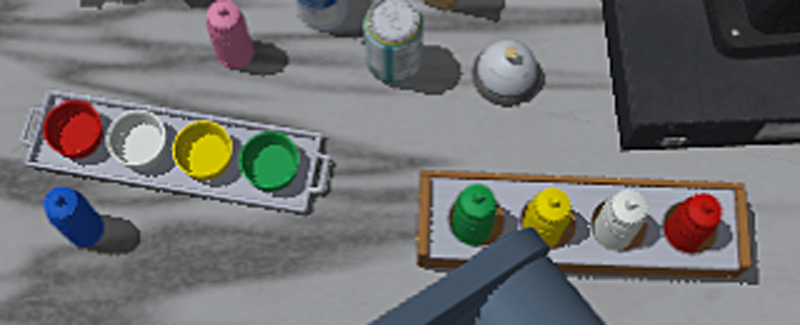

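All four bottles stand upright in the rack: green (474,195), yellow (550,200), white (629,203) and red (706,207), the mirror of the tray. The bell, can, gel and look-alikes are where they were. Handing in.

```bash
python3 -c "
from rig import env
print(env.sign_off())"
```

```text
the job is handed in; nothing more can be done
None
```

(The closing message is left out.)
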